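Scrape the wax chips off the trimming plate

TASK

Clear all five wax chips off the sprung plate of the trimming station: take the scraper from its stand, feel its blade down onto the plate at the walled back end behind the chips, and wipe them over the open edge into the catch trough, keeping the blade lightly pressed on the plate all along (a few newtons; pressing or bumping the station with 25 N is too much) and never touching the chips with the fingers. Then hang the scraper back in its stand as you found it, and leave everything else where it is.

Things in the scene. Friction and masses are not known exactly. Their poses are not given: they have to be found in the camera images.
- station: White wax-trimming station fixed to the table, 270 x 197 mm. Origin on the table under the middle of its steel plate (x +/-85, y +/-87); -x points to its open edge (x = -85) and catch trough, +x to its walled back. The plate rides level on springs, about 2 N per mm; unpressed, its top is 45 to 52 above the table. Walls at back (inner face x = 86) and sides (inner faces y = +/-88) rise to 60.
- trough (a point): Middle of the floor of the station's catch trough: in the station's frame x -87 to -164, y +/-88 mm, floor 6 above the table, outer walls 36 high; the plate's open edge lies above its inner side. Axes as the station's.
- scraper: Scraper, 0.3 kg: black grip block 24 (x) x 90 (y) mm, z 8 to 46, on an aluminium flange 30 x 156 x 8; steel blade 12 x 100 under it. Same both ways round. Origin: centre of the flange's underside, z up. The blade's flat lower edge is 30 to 42 below the flange: set anew each time and not reported, so feel for it. It is clamped and hardly shifts under light pressure.
- stand: Scraper stand fixed to the table: dark base 90 x 180 x 6 with two grey posts 40 (x) x 25 (y), centred at y = +/-72.5, flat tops 56 above the table, 120 clear between them. The scraper starts here, its flange ends resting on both posts, blade hanging between them. Origin under the centre; y runs from post to post.
- slide_tray: shallow white slide tray fixed to the table, 100 x 170 x 14, origin under its centre. Not needed.
- chip0: loose ivory wax chip lying on the plate, slab 28 x 20 x 10, 11 g; origin at the centre of its underside
- chip1: loose ivory wax chip lying on the plate, lump about 28 x 24 x 12, 11 g; origin at the centre of its underside
- chip2: loose ivory wax chip lying on the plate, disc, radius 12, 10 thick, 11 g; origin at the centre of its underside
- chip3: loose ivory wax chip lying on the plate, bar 30 x 14 x 9, 11 g; origin at the centre of its underside
- chip4: loose ivory wax chip lying on the plate, lump 22 x 22 x 12, 11 g; origin at the centre of its underside
- jar: amber glass jar, radius 30, 90 tall; origin under its centre. A bystander.
- slide_box: green plastic slide box 85 x 100 x 36; origin under its centre. A bystander.
- beaker: glass beaker, radius 35, 85 tall; origin under its centre. A bystander.
- forceps: steel forceps lying flat, 120 long along x, 4 high; origin under its centre. A bystander.
- cassette: white tissue cassette lying flat on the table, 40 x 28 x 6; origin under its centre. A bystander.
- cassette_on_tray: white tissue cassette 40 x 28 x 6 lying in the slide tray; origin under its centre. A bystander.

How it is judged:
On the way, in this order (a step that is already met when the one before it is completed fails the run):
1. the blade rests on the plate at its back end with more than 1 N (contact force between scraper and station above 1 N and x of scraper in the frame of station above 0.03 m), for 0.1 s.
2. it is still pressed on the plate by more than 0.8 N as it wipes across the middle (contact force between scraper and station above 0.8 N and x of scraper in the frame of station between -0.03 and 0.015 m), for 0.1 s.
3. it is still pressed on the plate by more than 0.8 N near the open edge (contact force between scraper and station above 0.8 N and x of scraper in the frame of station below -0.045 m), for 0.05 s.
At the end, for the whole second after the job is handed in: All five chips lie still in the catch trough; the scraper rests still and released in its stand, flange on both posts (centre within 20 mm, along the stand within 0.3 rad, upright within 0.06 rad) (x of chip0 in the frame of station between -0.168 and -0.083 m and y of chip0 in the frame of station between -0.092 and 0.092 m and z of each of chip0, chip1, chip2, chip3, chip4 in the frame of station below 0.04 m and linear speed of each of chip0, chip1, chip2, chip3, chip4, scraper below 0.02 m/s and x of chip1 in the frame of station between -0.168 and -0.083 m and y of chip1 in the frame of station between -0.092 and 0.092 m and x of chip2 in the frame of station between -0.168 and -0.083 m and y of chip2 in the frame of station between -0.092 and 0.092 m and x of chip3 in the frame of station between -0.168 and -0.083 m and y of chip3 in the frame of station between -0.092 and 0.092 m and x of chip4 in the frame of station between -0.168 and -0.083 m and y of chip4 in the frame of station between -0.092 and 0.092 m and horizontal distance between scraper and stand below 0.02 m and z of scraper in the frame of stand between 0.05 and 0.06 m and angle between scraper's own z axis and vertical below 0.06 rad and angle between the y axis of scraper and the y axis of stand, either way round below 0.3 rad); the robot touches nothing.
It fails at once if the scraper presses or knocks the station with more than 25 N (contact force between scraper and station above 25 N).
It fails at once if the fingers touch a chip (contact force between the fingers and chip0 above 0.3 N or contact force between the fingers and chip1 above 0.3 N or contact force between the fingers and chip2 above 0.3 N or contact force between the fingers and chip3 above 0.3 N or contact force between the fingers and chip4 above 0.3 N).
It fails at once if a bystander is moved by more than 20 mm (distance of any of jar, slide_box, beaker, forceps, cassette, cassette_on_tray from where it was at the start of the episode above 0.02 m).
It also fails if it takes over 61 s, if anything falls off the work surface, if the arm or the gripper's body presses on something with over 40 N, if the wrist force passes 120 N, or if a joint passes its speed limit or range.

ROBOT

A 6-joint arm with a two-finger parallel gripper is mounted at the origin on the work surface. World frame = base frame: x ahead of the robot, y to its left, z up, the work surface at z = 0. Lengths are in m, angles in rad, forces in N, time in s.
With the tool pointing down it reaches from about 0.4 to 0.825 m from the base axis. Payload 7 kg.
Tool frame: the origin (TCP) lies at the very end of the fingers, on their centre line; the grasp point (between the pads) lies 19 mm behind it (arm.grasp_offset is the distance from the TCP to the grasp point, in m); z points along the fingers, y is the line along which they close (so a half turn about z gives the same grasp; the last joint's range is limited). The gripper opens to 88 mm and grips with 3 to 60 N. Pads are 19 mm wide; open, the fingers measure 130 mm over their backs; the gripper's body (78 mm by 193 mm) begins 47 mm behind the grasp point.
Start: joints at [1.493, 0.359, 0.012, 0, -1.224, -0.288], TCP at [0.241, 0.63, 0.227] pointing down, gripper open.
Joint ranges: [-3.07, 3.07], [-1.43, 2.12], [-1.02, 1.25], [-3.03, 1.67], [-3.05, -0], [-3.03, 3.03]. Speed limits (rad/s): [2.39, 2.39, 3.01, 3.14, 3.14, 3.14].

INTERFACE

Orientations are given as [roll, pitch, yaw] about the fixed x, y, z axes, in that order (R = Rz(yaw) Ry(pitch) Rx(roll)).
In Python, from station import get_state, cams, arm, nets gives the robot as it stands.
- The arm moves only by the shell command python3 -m creep 'ROWS' [FORCE]. ROWS is a JSON object of lists of equal length, an entry for each row: "translation": the shift along the world's x, y, z in mm, a list of three; "spin": the turn about the world's z in rad; "gripper": the opening, from 0 (shut) to 1 (fully open). In form: {"translation": [[dx, dy, dz], ...], "spin": [spin, ...], "gripper": [gripper, ...]}. A call has 1 to 8 rows; each row shifts and turns the commanded pose from where the row before left it; what a row does not reach is not made up. A row lasts 1/10 s, in which the tool goes at most 50 mm and 8.59 degrees, less where a joint would pass 70% of its speed; a pose out of reach is approached as far as the arm can. A call is refused whole if a number of a shift passes 50 or a number of a turn 0.15, either way. A call with a gripper value outside its range is refused whole. The fingers move at their own pace and stop on an object; FORCE is the grip in N (left out, the last holds). Time passes only in rows, so rows that do not move let the fingers close. It gives the time, the measured TCP pose, the force, the opening and the grip force at its end, in the units of the state.
- get_state(): the state, without advancing time (a new reading comes with each control period).
- cams.grab_frame(name): name is "side" or "top" or "wrist"; returns a dict with "img" (384x512x3 uint8, red, green, blue), "mtx" (3x3 intrinsics, pixels), "R" (3x3) and "t" (3): a world point X has camera coordinates R X + t. Camera axes: x right, y down, z forward; pixel columns grow to the right and rows downward; lengths in m; the calibration is good to about 2 mm. A picture is of the moment at which its call begins. There is no depth.
- arm.job_done(): hands the job in; it is judged then, once.
Trained networks look in the newest picture that a camera, given by its name, has taken for a name from the list of things; names that differ only in an ending like _2 or _b are one class to them, and where a whole thing is asked for, a point or a joint stands for the part that bears it (a point fixed in the world has none). Each returns a list of dicts, best first, with "confidence" (0 to 1); they miss things now and then, are a little off and sometimes report something else, mostly with a low value. They report only what shows in the picture. A call takes as long as a camera call.
- nets.search_frame(camera, label): "centre" ([x, y, z] in m, in world coordinates, good to about 4 mm: the middle of the surface that is visible of it).
- nets.pinpoint(camera, label): "centre" ([x, y, z] in m, in world coordinates, good to about 4 mm: a listed point, or the origin of a listed thing).
The state is a dict: "t": time; "q": joint angles; "qd": joint speeds; "joint_efforts": joint torques, N m; "eef_pos": TCP position; "ee_rot": TCP orientation; "force": force on the tool from outside, world axes, zero at the start; "moment": the same for the moment, N m; "width": finger opening in m; "gripper_force": force on a finger pad.
Only numpy, scipy, OpenCV 4.12 (cv2) and the standard library are available. Lean on these libraries where they do the work, as an engineer would, in place of code of your own. Each camera call takes 0.05 s, during which the arm holds its last target. There are 200 camera calls.

## Working session

There is one attempt and no reset: what is moved stays moved. The work goes in short steps, Python scripts to look and compute and a shell command to move; the robot and the scene stay as the last step left them, time stands still between calls to the robot, and variables do not carry over. Pictures are saved under pics/ and viewed, at most 10 in all, crops included, and the job is handed in when it is done.

```bash
mkdir -p pics; ls
python3 - <<'E'
from station import get_state,cams,arm,nets
import cv2,numpy as np
s=get_state();print(s['t'],s['eef_pos'],s['ee_rot'],s['force'],s['width'],arm.grasp_offset)
for c in ['top','side']:
    f=cams.grab_frame(c);cv2.imwrite(f'pics/{c}0.png',f['img'][:,:,::-1]);np.savez(f'pics/{c}0.npz',**f)
    for l in ['station','trough','scraper','stand','chip0','chip1','chip2','chip3','chip4','jar','beaker','slide_box']:
        r=nets.pinpoint(c,l);print(c,l,[(np.round(d['centre'],3).tolist(),round(d['confidence'],2)) for d in r[:2]])
print(get_state()['t'])
E
```

```text
pics
0.0 [0.24126893 0.62988413 0.2256089 ] [ 3.13992190e+00 -1.62536393e-04 -3.65876147e-01] [ 0.37164996  0.83226538 -0.13306226] 0.08768751235411784 0.0188
top station [([0.618, -0.029, 0.004], 0.9)]
top trough [([0.494, -0.026, 0.009], 0.76), ([0.622, -0.09, 0.052], 0.17)]
top scraper [([0.468, -0.318, 0.05], 0.61), ([0.626, 0.028, 0.05], 0.5)]
top stand [([0.464, -0.312, 0.002], 0.61), ([0.494, -0.025, 0.01], 0.23)]
top chip0 [([0.618, -0.013, 0.049], 0.6), ([0.624, 0.028, 0.05], 0.59)]
top chip1 [([0.618, -0.013, 0.049], 0.6), ([0.624, 0.028, 0.05], 0.59)]
top chip2 [([0.618, -0.013, 0.049], 0.6), ([0.624, 0.028, 0.05], 0.59)]
top chip3 [([0.618, -0.013, 0.049], 0.6), ([0.624, 0.028, 0.05], 0.59)]
top chip4 [([0.618, -0.013, 0.049], 0.6), ([0.624, 0.028, 0.05], 0.59)]
top jar [([0.736, 0.273, 0.004], 0.81)]
top beaker [([0.66, 0.418, 0.0], 0.87)]
top slide_box [([0.73, -0.274, 0.002], 0.62), ([0.493, 0.324, 0.0], 0.32)]
side station []
side trough [([0.492, -0.026, 0.005], 0.76)]
side scraper [([0.463, -0.313, 0.058], 0.97)]
side stand [([0.471, -0.316, 0.003], 0.83)]
side chip0 [([0.564, -0.056, 0.05], 0.6), ([0.624, -0.092, 0.05], 0.6)]
side chip1 [([0.564, -0.056, 0.05], 0.6), ([0.624, -0.092, 0.05], 0.6)]
side chip2 [([0.564, -0.056, 0.05], 0.6), ([0.624, -0.092, 0.05], 0.6)]
side chip3 [([0.564, -0.056, 0.05], 0.6), ([0.624, -0.092, 0.05], 0.6)]
side chip4 [([0.564, -0.056, 0.05], 0.6), ([0.624, -0.092, 0.05], 0.6)]
side jar [([0.735, 0.278, -0.002], 0.6), ([0.617, -0.022, 0.049], 0.5)]
side beaker [([0.664, 0.419, 0.004], 0.94)]
side slide_box [([0.732, -0.27, -0.003], 0.96), ([0.493, 0.328, -0.004], 0.69)]
1.3
```

View images.

View pics/top0.png

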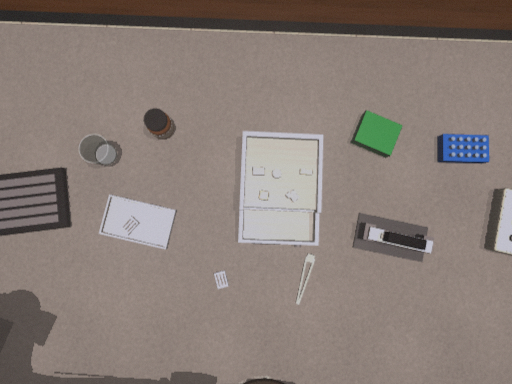

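View pics/side0.png

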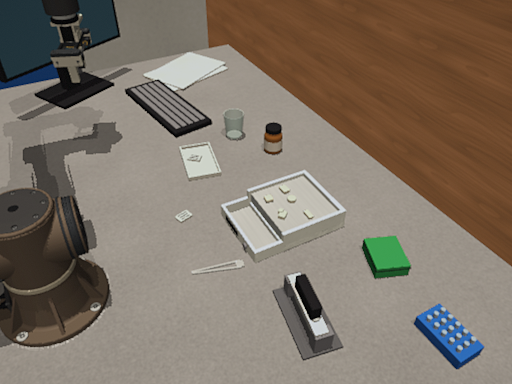

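Run:
```python
import cv2,numpy as np
a=cv2.imread('pics/top0.png');
st=cv2.resize(a[122:252,232:332],None,fx=4,fy=4,interpolation=cv2.INTER_CUBIC)
sd=cv2.resize(a[205:270,345:445],None,fx=4,fy=4,interpolation=cv2.INTER_CUBIC)
im=np.zeros((520,800,3),np.uint8);im[:520,:400]=st;im[:260,400:]=sd
cv2.imwrite('pics/c1.png',im)
```

```text
(no output)
```

View pics/c1.png

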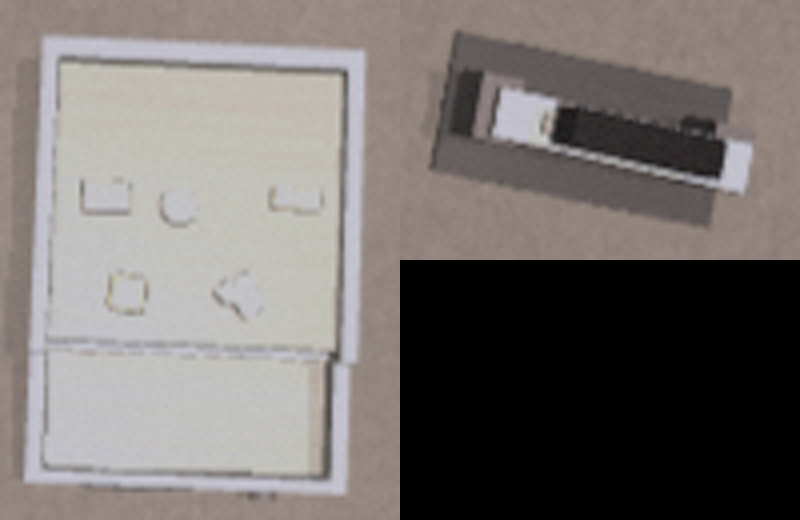

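```bash
cat > h.py <<'E'
import numpy as np
def bp(f,u,v,z):
    d=f['R'].T@np.linalg.inv(f['mtx'])@np.array([u,v,1.]); c=-f['R'].T@f['t']
    return c+d*(z-c[2])/d[2]
E
python3 - <<'E'
import numpy as np
from h import bp
f=np.load('pics/top0.npz')
def P(x,y,z,s): 
    u,v=((232+(x+.5)/4-.5,122+(y+.5)/4-.5) if s else (345+(x-400+.5)/4-.5,205+(y+.5)/4-.5))
    return bp(f,u,v,z)
def show(n,pts,z,s):
    p=[P(x,y,z,s) for x,y in pts];print(n,np.round(p,4)[:,:2].tolist(),'mean',np.round(np.mean(p,0),4)[:2]);
    for a,b in zip(p,p[1:]): d=b-a;print('   len %.4f ang %.3f'%(np.hypot(*d[:2]),np.arctan2(d[1],d[0])))
    return p
show('st back',[(30,352),(44,36),(366,50),(355,362)],.06,1)
show('trough',[(25,482),(346,494)],.036,1)
show('plate',[(47,348),(59,62),(345,72),(335,352)],.06,1)
show('chips',[(106,196),(180,205),(297,197),(127,293),(239,295)],.056,1)
show('base',[(457,32),(731,90),(711,228),(432,168),(457,32)],.006,0)
show('grip',[(560,107),(728,140),(720,178),(553,145),(560,107)],.102,0)
show('flange',[(499,88),(752,141),(745,193),(491,136),(499,88)],.064,0)
c=-f['R'].T@f['t'];print(c)
E
```

```text
st back [[0.5263, 0.0713], [0.7179, 0.0683], [0.7155, -0.1282], [0.5253, -0.1236]] mean [ 0.6212 -0.0281]
   len 0.1916 ang -0.016
   len 0.1965 ang -1.583
   len 0.1903 ang 3.117
trough [[0.448, 0.0724], [0.4452, -0.1237]] mean [ 0.4466 -0.0256]
   len 0.1961 ang -1.585
plate [[0.5289, 0.0612], [0.7022, 0.0588], [0.7015, -0.1155], [0.531, -0.1115]] mean [ 0.6159 -0.0267]
   len 0.1733 ang -0.014
   len 0.1743 ang -1.574
   len 0.1706 ang 3.118
chips [[0.6217, 0.0281], [0.6175, -0.0168], [0.6245, -0.0879], [0.5633, 0.0141], [0.5639, -0.0536]] mean [ 0.5982 -0.0232]
   len 0.0451 ang -1.664
   len 0.0714 ang -1.473
   len 0.1189 ang 2.111
   len 0.0676 ang -1.562
base [[0.5279, -0.2329], [0.4954, -0.4096], [0.408, -0.3957], [0.4417, -0.2172], [0.5279, -0.2329]] mean [ 0.4802 -0.2977]
   len 0.1796 ang -1.753
   len 0.0885 ang 2.983
   len 0.1816 ang 1.384
   len 0.0877 ang -0.180
grip [[0.4839, -0.2638], [0.4674, -0.3613], [0.4457, -0.3563], [0.4622, -0.2597], [0.4839, -0.2638]] mean [ 0.4687 -0.301 ]
   len 0.0988 ang -1.739
   len 0.0223 ang 2.919
   len 0.0980 ang 1.401
   len 0.0221 ang -0.187
flange [[0.4936, -0.241], [0.4657, -0.3941], [0.4347, -0.3894], [0.465, -0.2362], [0.4936, -0.241]] mean [ 0.4705 -0.3003]
   len 0.1556 ang -1.751
   len 0.0313 ang 2.992
   len 0.1562 ang 1.376
   len 0.0290 ang -0.166
[0.50202469 0.05786998 0.97669316]
```

```bash
python3 -m creep '{"translation":[[20,-40,0],[20,-40,0],[20,-40,0],[20,-40,0],[20,-40,0],[20,-40,0],[20,-40,0],[20,-40,0]],"spin":[-0.06,-0.06,-0.06,-0.06,-0.06,-0.06,-0.06,-0.06],"gripper":[1,1,1,1,1,1,1,1]}'
python3 -m creep '{"translation":[[8,-40,0],[8,-40,0],[8,-40,0],[8,-40,0],[8,-40,0],[8,-40,0],[8,-40,0],[8,-40,0]],"spin":[-0.06,-0.06,-0.06,-0.06,-0.06,-0.06,-0.06,-0.06],"gripper":[1,1,1,1,1,1,1,1]}'
python3 -m creep '{"translation":[[0,-38,0],[0,-38,0],[0,-38,0],[0,-38,0],[0,-38,0],[0,-38,0],[0,-38,0],[0,-38,0]],"spin":[-0.054,-0.054,-0.054,-0.054,-0.054,-0.054,-0.054,-0.054],"gripper":[1,1,1,1,1,1,1,1]}'
```

```text
t: 2.1
eef_pos: [0.4019, 0.3087, 0.227]
ee_rot: [-3.141, 0.0, -0.848]
force: [0.4, 0.2, 0.6]
width: 0.0875
gripper_force: 0.0
t: 2.9
eef_pos: [0.4656, -0.0113, 0.227]
ee_rot: [-3.14, 0.0, -1.328]
force: [0.7, 0.9, 0.4]
width: 0.0872
gripper_force: 0.0
t: 3.7
eef_pos: [0.4653, -0.3154, 0.2268]
ee_rot: [-3.141, -0.0, -1.76]
force: [0.4, 0.3, -0.3]
width: 0.0873
gripper_force: 0.0
```

```bash
python3 -m creep '{"translation":[[0,0,-35],[0,0,-40],[0,0,-40],[0,0,-27],[0,0,-15],[0,0,0]],"spin":[0,0,0,0,0,0],"gripper":[1,1,1,1,1,1]}'
python3 -m creep '{"translation":[[0,0,0],[0,0,0],[0,0,0],[0,0,0],[0,0,0],[0,0,0],[0,0,0],[0,0,0]],"spin":[0,0,0,0,0,0,0,0],"gripper":[0,0,0,0,0,0,0,0]}' 40
```

```text
t: 4.3
eef_pos: [0.4639, -0.3132, 0.0673]
ee_rot: [3.137, 0.001, -1.758]
force: [-0.0, -0.3, 0.3]
width: 0.0876
gripper_force: 0.0
t: 5.1
eef_pos: [0.4655, -0.3137, 0.0696]
ee_rot: [3.142, -0.0, -1.758]
force: [0.5, 0.6, -0.6]
width: 0.0292
gripper_force: 0.0
```

```bash
python3 -m creep '{"translation":[[0,0,0],[0,0,0],[0,0,0]],"spin":[0,0,0],"gripper":[0,0,0]}' 40
python3 -m creep '{"translation":[[0,0,10],[0,0,20],[0,0,30],[0,0,40],[0,0,20],[0,0,0]],"spin":[0,0,0,0,0,0],"gripper":[0,0,0,0,0,0]}'
```

```text
t: 5.4
eef_pos: [0.4653, -0.3137, 0.0695]
ee_rot: [3.141, 0.0, -1.758]
force: [-1.0, 0.1, 1.3]
width: 0.0235
gripper_force: 39.9
t: 6.0
eef_pos: [0.4672, -0.3143, 0.1934]
ee_rot: [-3.135, -0.001, -1.757]
force: [-0.2, 0.1, -4.0]
width: 0.0236
gripper_force: 39.9
```

Run:
```python
from station import get_state,cams,nets
import cv2,numpy as np
im=[]
for c in ['top','side']:
    f=cams.grab_frame(c);np.savez(f'pics/{c}1.npz',**f)
    print(c,[(np.round(d['centre'],3).tolist(),round(d['confidence'],2)) for d in nets.pinpoint(c,'scraper')[:2]],[(np.round(d['centre'],3).tolist(),round(d['confidence'],2)) for d in nets.pinpoint(c,'stand')[:2]])
    im.append(f['img'][180:380,200:460] if c=='side' else f['img'][150:300,300:500])
a=np.zeros((600,800,3),np.uint8);b=cv2.resize(im[1],None,fx=2,fy=2);a[:400,:520]=b
cv2.imwrite('pics/c2.png',a[:400,:520,::-1])
s=get_state();print(s['t'],s['eef_pos'],s['force'],s['moment'],s['width'],s['gripper_force'])
```

```text
top [] [([0.562, 0.018, 0.048], 0.21)]
side [([0.465, -0.315, 0.175], 0.68)] [([0.473, -0.315, 0.0], 0.72)]
6.3 [ 0.46460066 -0.31334194  0.18798729] [ 0.26042318 -0.25566395 -4.09632701] [ 0.10174802 -0.05168143  0.05152059] 0.023689336035005122 39.90845739841461
```

View pics/c2.png

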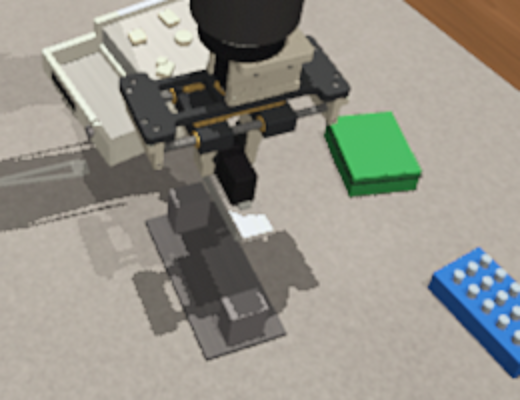

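```bash
python3 -m creep '{"translation":[[21,32,0],[21,32,0],[21,32,0],[21,32,0],[21,32,0],[21,32,0],[21,32,0],[21,32,0]],"spin":[0.021,0.021,0.021,0.021,0.021,0.021,0.021,0.021],"gripper":[0,0,0,0,0,0,0,0]}'
python3 -m creep '{"translation":[[21,32,0],[21,30,0],[0,0,-20],[0,0,-30],[0,0,-20],[0,0,0],[0,0,0],[0,0,0]],"spin":[0,0,0,0,0,0,0,0],"gripper":[0,0,0,0,0,0,0,0]}'
python3 - <<'E'
from station import get_state,cams,nets
import cv2,numpy as np
f=cams.grab_frame('side');np.savez('pics/side2.npz',**f)
print([(np.round(d['centre'],3).tolist(),round(d['confidence'],2)) for l in ['scraper','trough','station'] for d in nets.pinpoint('side',l)[:2]])
cv2.imwrite('pics/c3.png',cv2.resize(f['img'][130:270,200:380],None,fx=4,fy=4,interpolation=cv2.INTER_CUBIC)[:,:,::-1])
s=get_state();print(s['eef_pos'],s['force'],s['ee_rot'])
E
```

```text
t: 7.1
eef_pos: [0.6337, -0.0563, 0.1883]
ee_rot: [3.14, -0.0, -1.589]
force: [1.3, -0.7, -3.3]
width: 0.0237
gripper_force: 39.9
t: 7.9
eef_pos: [0.6764, 0.0043, 0.1208]
ee_rot: [-3.14, 0.0, -1.59]
force: [1.3, -0.1, -2.8]
width: 0.0235
gripper_force: 39.9
[([0.679, 0.004, 0.106], 0.89), ([0.492, -0.026, 0.005], 0.93), ([0.615, -0.021, 0.048], 0.49), ([0.618, -0.029, 0.001], 0.89)]
[0.67596674 0.00434867 0.12077639] [-0.01626535  0.83200878 -3.1016251 ] [-3.13980761e+00  4.70077830e-04 -1.58986137e+00]
```

View pics/c3.png

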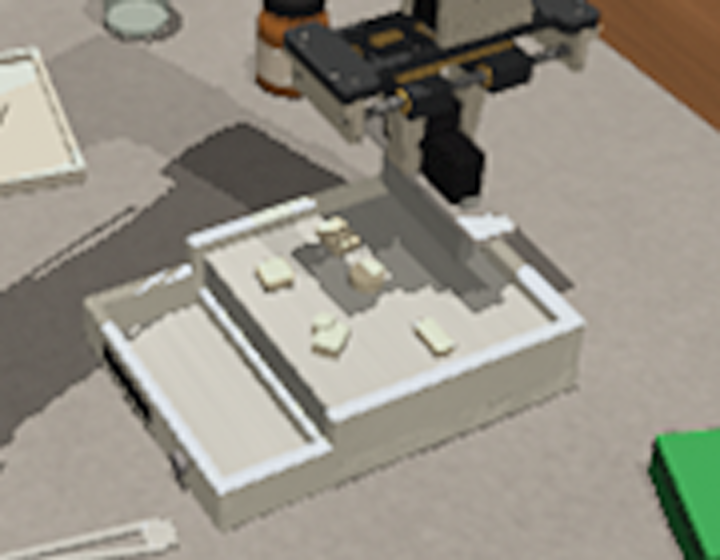

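```bash
python3 -m creep '{"translation":[[0,0,-5],[0,0,-5],[0,0,-3],[0,0,0],[0,0,0]],"spin":[0,0,0,0,0],"gripper":[0,0,0,0,0]}'
python3 -m creep '{"translation":[[0,0,-2],[0,0,0],[0,0,0]],"spin":[0,0,0],"gripper":[0,0,0]}'
python3 -m creep '{"translation":[[0,0,-2],[0,0,0],[0,0,0]],"spin":[0,0,0],"gripper":[0,0,0]}'
```

```text
t: 8.6
eef_pos: [0.6754, 0.0043, 0.1063]
ee_rot: [3.141, -0.0, -1.59]
force: [-1.3, -0.1, -2.9]
width: 0.0239
gripper_force: 39.9
t: 8.9
eef_pos: [0.6755, 0.0043, 0.1046]
ee_rot: [3.142, -0.0, -1.59]
force: [-0.0, -0.2, -3.0]
width: 0.0238
gripper_force: 39.9
t: 9.2
eef_pos: [0.6754, 0.0043, 0.1025]
ee_rot: [3.141, -0.0, -1.59]
force: [0.4, -0.1, -3.0]
width: 0.0241
gripper_force: 39.9
```

```bash
python3 -m creep '{"translation":[[0,0,-2],[0,0,0],[0,0,0]],"spin":[0,0,0],"gripper":[0,0,0]}'
python3 -m creep '{"translation":[[0,0,-2],[0,0,0],[0,0,0]],"spin":[0,0,0],"gripper":[0,0,0]}'
python3 -m creep '{"translation":[[0,0,-2],[0,0,0],[0,0,0]],"spin":[0,0,0],"gripper":[0,0,0]}'
```

```text
t: 9.5
eef_pos: [0.6756, 0.0044, 0.1007]
ee_rot: [-3.141, 0.0, -1.59]
force: [-0.3, -0.1, -2.5]
width: 0.0239
gripper_force: 39.9
t: 9.8
eef_pos: [0.6757, 0.0044, 0.099]
ee_rot: [-3.141, 0.0, -1.59]
force: [-0.5, -0.4, 1.8]
width: 0.024
gripper_force: 39.9
t: 10.1
eef_pos: [0.6757, 0.0043, 0.0971]
ee_rot: [-3.141, 0.0, -1.59]
force: [-1.1, 0.2, 4.4]
width: 0.024
gripper_force: 39.9
```

```bash
python3 -m creep '{"translation":[[0,0,1],[0,0,0],[-4,0,0],[-8,0.1,0],[-10,0.2,0],[-10,0.2,0],[-10,0.2,0],[-10,0.2,0]],"spin":[0,0,0,0,0,0,0,0],"gripper":[0,0,0,0,0,0,0,0]}'
```

```text
t: 10.9
eef_pos: [0.6226, 0.0053, 0.0978]
ee_rot: [-3.141, 0.0, -1.59]
force: [2.1, -0.2, 3.7]
width: 0.024
gripper_force: 39.9
```

```bash
python3 -m creep '{"translation":[[-8,0.1,0],[-8,0.1,0],[-8,0.2,0],[-8,0.1,0],[-8,0.2,0],[-8,0.1,0],[-8,0.2,0],[-8,0.1,0]],"spin":[0,0,0,0,0,0,0,0],"gripper":[0,0,0,0,0,0,0,0]}'
python3 -m creep '{"translation":[[-8,0.1,0],[-8,0.1,0],[-7,0.1,0],[-5,0.1,0],[0,0,0],[0,0,0]],"spin":[0,0,0,0,0,0],"gripper":[0,0,0,0,0,0]}'
python3 - <<'E'
from station import get_state,cams,nets
import cv2,numpy as np
f=cams.grab_frame('side')
cv2.imwrite('pics/c4.png',cv2.resize(f['img'][130:270,200:380],None,fx=4,fy=4,interpolation=cv2.INTER_CUBIC)[:,:,::-1])
E
```

```text
t: 11.7
eef_pos: [0.5589, 0.0063, 0.0976]
ee_rot: [-3.142, 0.0, -1.59]
force: [4.1, -0.5, 3.6]
width: 0.0238
gripper_force: 39.9
t: 12.3
eef_pos: [0.5303, 0.0066, 0.0972]
ee_rot: [3.14, -0.0, -1.59]
force: [-1.4, 1.5, 5.4]
width: 0.024
gripper_force: 39.9
```

View pics/c4.png

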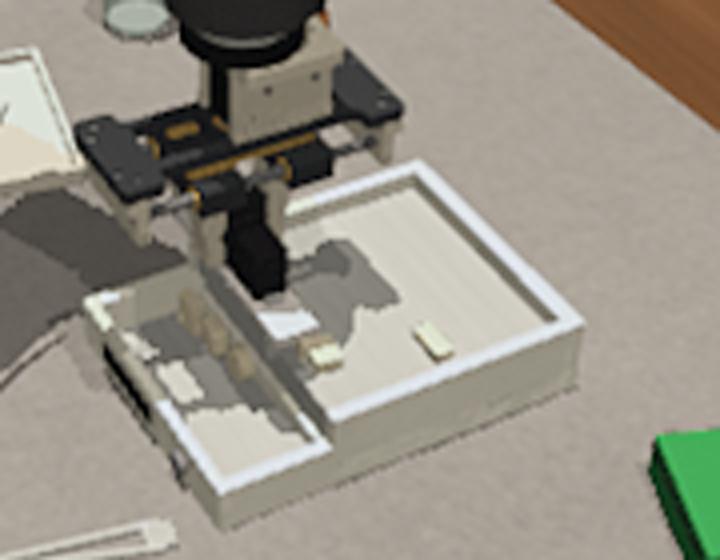

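```bash
python3 -m creep '{"translation":[[0,0,10],[0,0,15],[0,0,15],[20,-10,0],[30,-15,0],[34,-15,0],[30,-15,0],[30,-15,0]],"spin":[0,0,0,0,0,0,0,0],"gripper":[0,0,0,0,0,0,0,0]}'
python3 -m creep '{"translation":[[0,0,-15],[0,0,-15],[0,0,0],[0,0,0]],"spin":[0,0,0,0],"gripper":[0,0,0,0]}'
python3 - <<'E'
from station import get_state,cams,nets
import cv2,numpy as np
f=cams.grab_frame('side')
cv2.imwrite('pics/c5.png',cv2.resize(f['img'][130:270,200:380],None,fx=4,fy=4,interpolation=cv2.INTER_CUBIC)[:,:,::-1])
E
```

```text
t: 13.15
eef_pos: [0.6752, -0.0641, 0.1362]
ee_rot: [3.138, 0.0, -1.59]
force: [0.6, 0.1, -2.7]
width: 0.0242
gripper_force: 39.9
t: 13.55
eef_pos: [0.6742, -0.0631, 0.1068]
ee_rot: [3.139, -0.0, -1.589]
force: [1.1, -0.1, -2.5]
width: 0.0237
gripper_force: 39.9
```

View pics/c5.png

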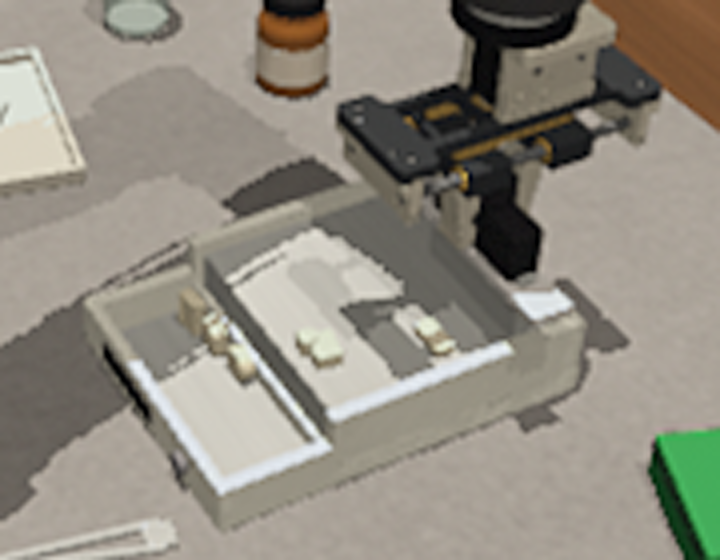

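```bash
python3 -m creep '{"translation":[[0,0,-4],[0,0,-3],[0,0,-2],[0,0,0],[0,0,0]],"spin":[0,0,0,0,0],"gripper":[0,0,0,0,0]}'
python3 -m creep '{"translation":[[-4,0,0],[-8,0.1,0],[-10,0.2,0],[-10,0.2,0],[-10,0.2,0],[-10,0.2,0],[-10,0.2,0],[-10,0.2,0]],"spin":[0,0,0,0,0,0,0,0],"gripper":[0,0,0,0,0,0,0,0]}'
python3 -m creep '{"translation":[[-8,0.1,0],[-8,0.2,0],[-8,0.1,0],[-8,0.2,0],[-8,0.1,0],[-8,0.1,0],[-8,0.1,0],[-8,0.1,0]],"spin":[0,0,0,0,0,0,0,0],"gripper":[0,0,0,0,0,0,0,0]}'
python3 -m creep '{"translation":[[-5,0,0],[-4,0,0],[0,0,0],[0,0,0],[0,0,10],[0,0,15],[0,0,15],[0,0,15]],"spin":[0,0,0,0,0,0,0,0],"gripper":[0,0,0,0,0,0,0,0]}'
```

```text
t: 14.1
eef_pos: [0.6758, -0.0631, 0.0992]
ee_rot: [-3.141, 0.0, -1.589]
force: [-0.6, 1.3, 1.6]
width: 0.0236
gripper_force: 39.9
t: 14.9
eef_pos: [0.6027, -0.062, 0.0988]
ee_rot: [-3.141, 0.0, -1.59]
force: [2.5, -0.0, 1.9]
width: 0.0236
gripper_force: 39.9
t: 15.7
eef_pos: [0.5388, -0.061, 0.0986]
ee_rot: [-3.142, -0.0, -1.59]
force: [2.5, -0.2, 2.6]
width: 0.0242
gripper_force: 39.9
t: 16.5
eef_pos: [0.5293, -0.0612, 0.1536]
ee_rot: [3.139, -0.0, -1.59]
force: [0.4, 0.5, -3.7]
width: 0.0238
gripper_force: 39.9
```

Move partway toward the stand (raised) and look.

```bash
python3 -m creep '{"translation":[[-8,-25,10],[-8,-36,10],[-8,-36,10],[-8,-36,5],[-8,-36,0],[-8,-36,0],[-8,-26,0],[-8,-21,0]],"spin":[-0.021,-0.021,-0.021,-0.021,-0.021,-0.021,-0.021,-0.021],"gripper":[0,0,0,0,0,0,0,0]}'
python3 - <<'E'
from station import get_state,cams,nets
import cv2,numpy as np
f=cams.grab_frame('side');g=cams.grab_frame('top');np.savez('pics/side5.npz',**f);np.savez('pics/top5.npz',**g)
for c in ['side','top']: print(c,[(np.round(d['centre'],3).tolist(),round(d['confidence'],2)) for d in nets.pinpoint(c,'chip0')])
a=cv2.resize(f['img'][140:270,200:320],None,fx=4,fy=4,interpolation=cv2.INTER_CUBIC);b=cv2.resize(g['img'][122:252,240:320],None,fx=4,fy=4,interpolation=cv2.INTER_CUBIC)
cv2.imwrite('pics/c6.png',np.hstack([a,b])[:,:,::-1])
s=get_state();print(s['eef_pos'],s['ee_rot'],s['force'])
E
```

```text
t: 17.3
eef_pos: [0.4648, -0.3142, 0.1878]
ee_rot: [3.139, 0.001, -1.76]
force: [0.2, -0.3, -3.8]
width: 0.0238
gripper_force: 39.9
side [([0.524, -0.02, 0.016], 0.61), ([0.527, 0.021, 0.017], 0.42), ([0.524, 0.04, 0.019], 0.41)]
top [([0.509, -0.086, 0.011], 0.63), ([0.524, 0.043, 0.024], 0.61), ([0.525, -0.05, 0.02], 0.48), ([0.524, 0.017, 0.011], 0.47), ([0.527, -0.014, 0.017], 0.38)]
[ 0.46547053 -0.31306927  0.18789945] [ 3.13945261e+00  6.84303968e-04 -1.75935164e+00] [-0.58132056  0.47150262 -3.63580863]
```

View pics/c6.png

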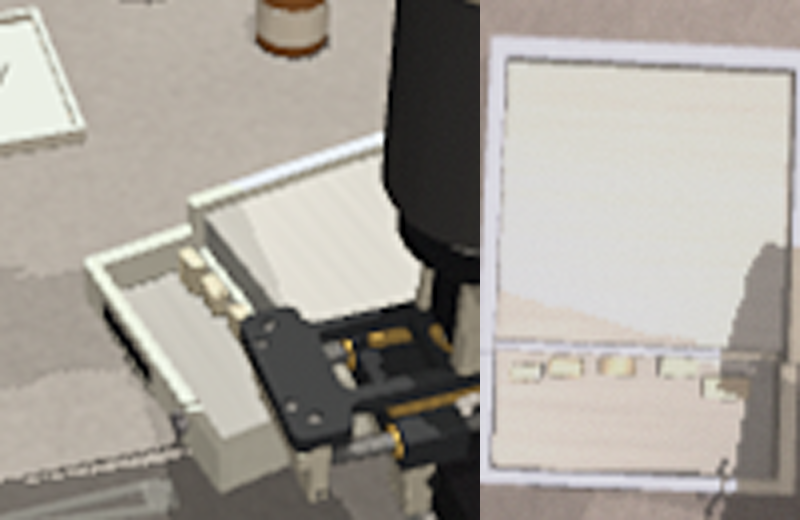

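```bash
python3 -m creep '{"translation":[[0,0,-25],[0,0,-35],[0,0,-30],[0,0,-15],[0,0,0],[0,0,-6],[0,0,-4],[0,0,0]],"spin":[0,0,0,0,0,0,0,0],"gripper":[0,0,0,0,0,0,0,0]}'
python3 -m creep '{"translation":[[0,0,-2],[0,0,-1],[0,0,0],[0,0,0]],"spin":[0,0,0,0],"gripper":[0,0,0,0]}'
```

```text
t: 18.3
eef_pos: [0.4667, -0.3128, 0.0738]
ee_rot: [-3.141, 0.0, -1.758]
force: [-1.0, -0.3, -2.9]
width: 0.024
gripper_force: 39.9
t: 18.7
eef_pos: [0.4665, -0.3131, 0.0707]
ee_rot: [-3.141, -0.0, -1.758]
force: [0.3, 0.9, -4.0]
width: 0.0237
gripper_force: 39.9
```

```bash
python3 -m creep '{"translation":[[0,0,-1],[0,0,-0.3],[0,0,0],[0,0,0]],"spin":[0,0,0,0],"gripper":[0,0,0,0]}'
python3 -m creep '{"translation":[[0,0,0],[0,0,0],[0,0,0],[0,0,0],[0,0,0],[0,0,0],[0,0,0],[0,0,0]],"spin":[0,0,0,0,0,0,0,0],"gripper":[1,1,1,1,1,1,1,1]}'
```

```text
t: 19.1
eef_pos: [0.4665, -0.3131, 0.0695]
ee_rot: [-3.141, -0.0, -1.758]
force: [-0.4, 2.0, 0.8]
width: 0.0238
gripper_force: 39.9
t: 19.9
eef_pos: [0.4664, -0.313, 0.0692]
ee_rot: [3.142, 0.0, -1.758]
force: [-0.7, 0.3, -0.3]
width: 0.0822
gripper_force: 0.0
```

Seated (the load went off the wrist). Retreat up and away, then check.

```bash
python3 -m creep '{"translation":[[0,0,10],[0,0,30],[0,0,40],[0,0,40],[-10,-30,20],[0,-40,0],[0,-40,0],[0,-30,0]],"spin":[0,0,0,0,0,0,0,0],"gripper":[1,1,1,1,1,1,1,1]}'
python3 - <<'E'
from station import get_state,cams,nets
import cv2,numpy as np
f=cams.grab_frame('side');g=cams.grab_frame('top')
for c in ['side','top']:
  for l in ['chip0','scraper','stand','slide_box','forceps']: print(c,l,[(np.round(d['centre'],3).tolist(),round(d['confidence'],2)) for d in nets.pinpoint(c,l)])
a=cv2.resize(f['img'][170:370,190:370],None,fx=2.5,fy=2.5);b=cv2.resize(g['img'][205:330,345:445],None,fx=3.5,fy=4);
cv2.imwrite('pics/c7.png',np.hstack([a,b])[:,:,::-1])
s=get_state();print(s['t'],s['eef_pos'],s['force'])
E
```

```text
t: 20.7
eef_pos: [0.4563, -0.455, 0.2105]
ee_rot: [-3.14, -0.001, -1.758]
force: [0.8, 0.7, -1.1]
width: 0.0876
gripper_force: 0.0
side chip0 [([0.526, 0.016, 0.016], 0.61), ([0.524, -0.052, 0.018], 0.48), ([0.509, -0.089, 0.012], 0.47), ([0.522, 0.042, 0.016], 0.39), ([0.525, -0.017, 0.019], 0.39)]
side scraper []
side stand [([0.468, -0.316, -0.003], 0.9)]
side slide_box []
side forceps [([0.352, -0.093, 0.003], 0.74)]
top chip0 [([0.525, 0.02, 0.015], 0.61), ([0.517, -0.054, 0.019], 0.58), ([0.526, 0.046, 0.022], 0.51), ([0.526, -0.011, 0.018], 0.36)]
top scraper []
top stand [([0.467, -0.308, -0.001], 0.65)]
top slide_box [([0.731, -0.271, 0.001], 0.96), ([0.355, 0.119, 0.002], 0.45)]
top forceps [([0.356, -0.093, 0.001], 0.84), ([0.48, 0.346, 0.005], 0.2)]
21.3 [ 0.45673869 -0.45239807  0.20965837] [-1.0296826  -0.17958545  0.70677987]
```

View pics/c7.png

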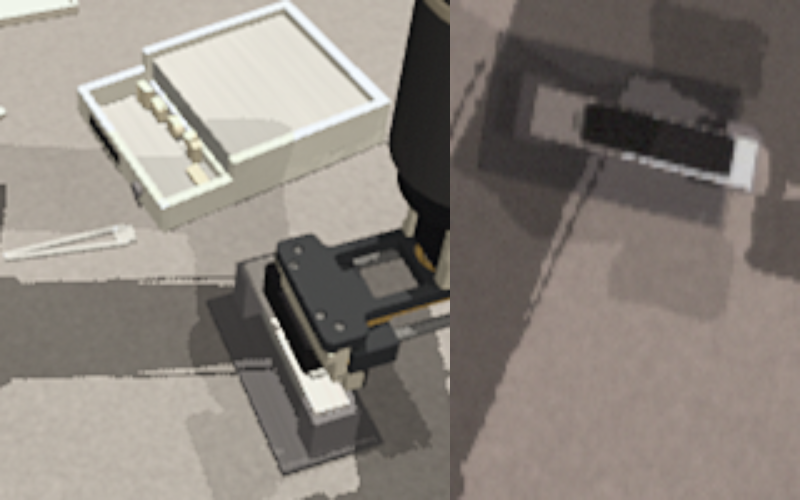

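The scraper sits on both posts as found, all five chips are in the trough, and the robot is clear of everything.

```bash
python3 -c "
from station import arm
print(arm.job_done())"
```

```text
the job is handed in; nothing more can be done
None
```

The job is handed in at about 21 s on the robot's clock: the last pictures show all five chips in the trough and the scraper back on both posts, but handing in returned no verdict.

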